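# Re-set the stop screw of a thickness stand

### The job

Re-set the stop of the thickness stand to the steel setting block that lies under its spindle: swing the long lock lever well back to free the spindle, wind the spindle down by its short cross bar until its foot just comes to rest on the block, by feel and without forcing it, then swing the lock lever back until it is firmly tight again, without straining it. Leave the block and the other things on the bench where they are, and let go.

Things in the scene. Friction and masses are not known exactly. Their poses are not given: they have to be found in the camera images.
- stand: Pale blue cast C-frame, fixed to the bench. Origin under the vertical spindle axis, at bench height; +x points along the frame to its back column, z up. Base plate 170 x 100 x 20 mm (x -55 to +115 mm), upper arm 50 mm wide (x -28 to +113 mm), its top at 87 mm. Of the frame itself nothing stands higher than 91 mm.
- axis_top (a point): Point on the vertical spindle axis, 91 mm above the bench, at the underside of the lock nut.
- lock: Dark LOCK NUT (42 mm across, 20 mm high) on top of the arm, with its lever. Origin on the spindle axis at its underside; x along the lever. Counter-clockwise from above loosens. Tight at the start; end stop about 1.1 rad back. Swing it back 0.9 to 1.0 rad, else it bites again while the spindle is wound down.
- lever_end (a point): Centre of the black 20 mm ball ending the lock lever (level 10 mm steel rod), 92 mm from the spindle axis, 101 mm above the bench. Free, it turns with about 4 N at the ball. Tight means 8 to 10 N at the ball, held there (let go, it springs back a few mm and stays tight); under 6 N it is not locked, over 11 N it is strained.
- shoe: Clamping shoe hidden inside the arm, which the lock nut presses on the spindle. With the spindle wound down the nut bites sooner: 0.3 to 0.8 rad short of the lever's old place, which only feel tells. From the bite on, the force at the lever's ball rises by about 1 N for every 6 mm. Cannot be seen or touched.
- bar_end (a point): Centre of the black 16 mm ball ending the CROSS BAR (level 8 mm steel rod on the spindle's dark round head, 32 mm across), 52 mm from the spindle axis, at first about 140 mm above the bench. Clockwise from above winds the spindle down, 4 mm per rad. It turns freely with 1 to 1.5 N at the ball; while the lock is tight it does not turn.
- spindle_top (a point): Centre of the spindle's flat top, 10 mm above the cross bar. The spindle is an 18 mm steel rod; its rounded foot starts 2 to 7 mm above the block (0.4 to 1.8 rad to go), how much only feel or sight tells. With the foot on the block the force at the bar's ball rises by about 1 N per 2 to 3 mm; 3.5 to 5.5 N is a good contact, over 6.5 N forces it.
- block: Plain steel setting block 40 x 40 x 25 mm, about 0.3 kg, loose on the round steel anvil (60 mm across) under the spindle. Origin under its centre; its top about 47 to 51 mm above the bench. Leave it there.
- dish: Bystander: small glass dish, 64 mm across, 16 mm high, in front of the stand. Origin under its centre.
- small_block: Bystander: smaller steel block 30 x 20 x 12 mm in front of the stand. Origin under its centre.
- jar: Bystander: clear jar with yellow cap, 48 mm across, 65 mm high, beside the stand. Origin under its centre.
- beaker: Bystander: glass beaker 64 mm across, 85 mm high. Origin under its centre.
- funnel: Bystander: white plastic funnel standing on its mouth, 100 mm across, 130 mm high. Origin under its centre.
- driver: Bystander: screwdriver with yellow handle, lying. Origin on the bench under its middle.
- tin: Bystander: open steel tin 80 mm across, 60 mm high. Origin under its centre.
Mind the look-alikes: they are no part of the job. Of the things that look like the stand, the middle-sized one is meant.

How it is judged:
By the outcome, as a careful person would: the job done as asked, in the order asked, and still so for the second after the job is handed in, with the robot touching nothing.
It also fails if it takes over 67 s, if anything falls off the work surface, if the arm or the gripper's body presses on something with over 40 N, if the wrist force passes 120 N, or if a joint passes its speed limit or range.

### The arm

A 7-joint arm with a two-finger parallel gripper is mounted at the origin on the work surface. World frame = base frame: x ahead of the robot, y to its left, z up, the work surface at z = 0. Lengths are in m, angles in rad, forces in N, time in s.
With the tool pointing down it reaches from about 0.425 to 0.925 m from the base axis. Payload 6.8 kg.
Tool frame: the origin (TCP) lies where the fingers leave the gripper's body, on its centre line; the fingertips stand 73 mm ahead of it and the grasp point (between the pads) lies 54 mm ahead of it; z points along the fingers, y is the direction in which the jaws open and shut (so a half turn about z gives the same grasp; the last joint's range is limited). The gripper opens to 85 mm and grips with 20 to 120 N. Pads are 22 mm wide; open, the fingers measure 114 mm over their backs; the gripper's body (76 mm by 85 mm) begins 54 mm behind the grasp point. The pads swing forward as they close: fully open they stand 13 mm farther back than shut.
Start: joints at [1.103, 0.477, 0.022, 1.555, -0.011, 1.109, -0.083], TCP at [0.238, -0.632, 0.304] pointing down, gripper open.
Joint ranges: [-2.96, 2.96], [-0.34, 2.1], [-1.41, 1.46], [0.24, 2.44], [-1.37, 4.51], [0.17, 1.92], [-2.96, 2.96]. Speed limits (rad/s): [2.39, 2.39, 3.14, 3.14, 3.14, 3.14, 3.14].

### API

Orientations are given as a rotation vector (axis times angle).
In Python, from bench import r gives the robot as it stands.
- The arm moves only by the shell command python3 -m handwheel 'ROWS' [FORCE]. ROWS is JSON, a list that holds one entry, the list of rows, each a list of 7 numbers: the shift along the world's x, y, z in m, then the turn, a rotation vector about the world's x, y, z in rad, then the finger opening in m, from 0 to 0.0854. A call has 1 to 10 rows; each row shifts and turns the commanded pose from where the row before left it; what a row does not reach is not made up. A row lasts 1/12 s, in which the tool goes at most 41.7 mm and 7.16 degrees, less where a joint would pass 70% of its speed; a pose out of reach is approached as far as the arm can. A call is refused whole if a number of a shift passes 0.0417 or a number of a turn 0.125, either way. A call with a gripper value outside its range is refused whole. The fingers move at their own pace and stop on an object; FORCE is the grip in N (left out, the last holds). Time passes only in rows, so rows that do not move let the fingers close. It gives the time, the measured TCP pose, the force and the opening at its end, in the units of the state.
- r.get_obs(): the state, without advancing time (a new reading comes with each control period).
- r.grab_frame(name): name is "side" or "top"; returns (picture, depth): 420x560x3 uint8, red, green, blue; 420x560 float32, m along the optical axis (not along the pixel's ray), 0 where there is no reading.
- r.get_calibration(name): a dict with "vertical_fov" (degrees; the focal length in pixels is half the picture's height over the tangent of half this angle, whatever the lens; pixels are square), "cx", "cy" (the principal point, pixels), "k1" (the pictures are not rectified: a ray, as slopes to the right and down, at radius r is drawn at 1 + k1 r^2 times it, then the intrinsics apply), "R" (3x3) and "t" (3): a world point X has camera coordinates R X + t. Camera axes: x right, y down, z forward; pixel columns grow to the right and rows downward; lengths in m; the calibration is good to about 2 mm. A picture is of the moment at which its call begins. get_calibration takes no time and is no camera call.
- r.hand_in(): hands the job in, once; it reports no verdict.
Trained networks look in the newest picture that a camera, given by its name, has taken for a name from the list of things; names that differ only in an ending like _2 or _b are one class to them, and where a whole thing is asked for, a point or a joint stands for the part that bears it (a point fixed in the world has none). Each returns a list of dicts, best first, with "p" (0 to 1); they miss things now and then, are a little off and sometimes report something else, mostly with a low value. They report only what shows in the picture. A call takes as long as a camera call. They do not tell look-alikes from the thing itself.
- r.masks_of(label, camera): "pixels" (420x560 bool, what is visible of it) and "at" ([column, row] in pixels, amid what is visible of it).
The state is a dict: "clock": time; "joints": joint angles; "qvel": joint speeds; "tau": joint torques, N m; "tcp_pos": TCP position; "orientation": TCP orientation; "contact_force": force on the tool from outside, world axes, zero at the start; "moment": the same for the moment, N m; "grip_width": finger opening in m.
Only numpy, scipy, OpenCV 4.12 (cv2) and the standard library are available. Lean on these libraries where they do the work, as an engineer would, in place of code of your own. Each camera call takes 0.05 s, during which the arm holds its last target.

## Working session

There is one attempt and no reset: what is moved stays moved. The work goes in short steps, Python scripts to look and compute and a shell command to move; the robot and the scene stay as the last step left them, time stands still between calls to the robot, and variables do not carry over. Pictures are saved under pics/ and viewed, and the job is handed in when it is done.

```bash
ls; mkdir -p pics; python3 - <<'E'
from bench import r
import cv2
o=r.get_obs(); print(o)
for n in("side","top"):
    p,d=r.grab_frame(n); cv2.imwrite(f"pics/{n}0.png",p[:,:,::-1]); c=r.get_calibration(n); print(n,c)
E
```

```text
pics
{'clock': 0.0, 'joints': array([ 1.10289225,  0.47782737,  0.02235763,  1.55641904, -0.01147926,
        1.10927643, -0.08307885]), 'qvel': array([ 0.00052673, -0.0024659 , -0.00167973,  0.00020877, -0.00061334,
       -0.00134564,  0.00098963]), 'tau': array([-5.33515743e-05, -5.96436274e+01,  1.60810098e+00, -2.81193298e+01,
        1.24932468e-02,  9.46217158e-03,  1.65642740e-05]), 'tcp_pos': array([ 0.23748989, -0.63137333,  0.30292134]), 'orientation': array([-3.08917213e+00, -5.61880703e-01,  7.52820595e-04]), 'contact_force': array([-0.03892519, -0.71799663,  0.4538955 ]), 'moment': array([0.03785602, 0.03207492, 0.02881553]), 'grip_width': 0.08513037586465477}
side {'vertical_fov': 47.33460596503896, 'cx': 277.1133879331867, 'cy': 203.89987691531192, 'k1': -0.1633493938682062, 'R': array([[-0.96730663, -0.25327109,  0.01310121],
       [-0.13024751,  0.45179509, -0.88256262],
       [ 0.21760854, -0.85541507, -0.47001231]]), 't': array([0.42814199, 0.15734115, 1.06692037])}
top {'vertical_fov': 52.97548397988397, 'cx': 270.32055352866246, 'cy': 209.8271321440072, 'k1': -0.08163215290097518, 'R': array([[-0.01308589, -0.9999031 ,  0.00474909],
       [-0.99094145,  0.01233346, -0.13372706],
       [ 0.13365553, -0.00645601, -0.99100682]]), 't': array([-0.00821619,  0.43039171,  1.11530231])}
```

View pics/side0.png

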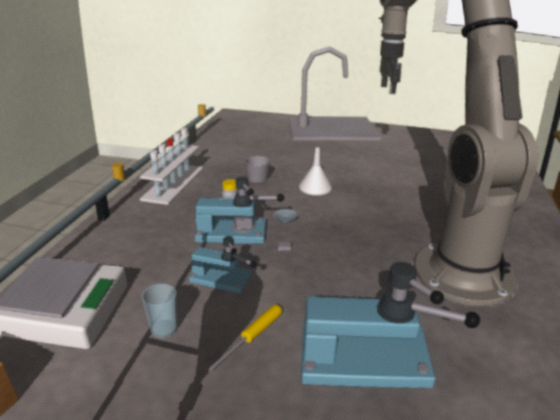

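View pics/top0.png

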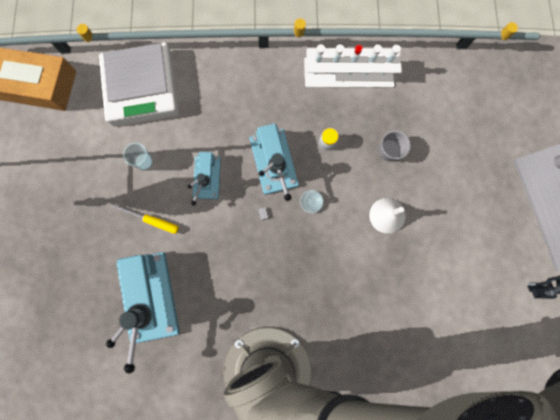

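Three stands show. In the top picture the large one is at (145,300), the small one at (206,178) and the middle-sized one at (273,160). The middle one fits: it has the dish at (312,202), the small block at (264,213) and the jar at (330,138) next to it. I'll confirm this in a crop.

```bash
cat > h.py <<'E'
from bench import r
import numpy as np, cv2
def K(n):
    c=r.get_calibration(n); f=210/np.tan(np.radians(c['vertical_fov']/2)); return c,f
def world(n,u,v,z=None,depth=None):
    c,f=K(n); a=np.array([(u-c['cx'])/f,(v-c['cy'])/f]); b=a.copy()
    for _ in range(20): b=a/(1+c['k1']*(b@b))
    ray=np.array([b[0],b[1],1.]); R,t=c['R'],c['t']; C=-R.T@t; d=R.T@ray
    if depth is not None: return C+d*depth
    return C+d*((z-C[2])/d[2])
def pix(n,X):
    c,f=K(n); p=c['R']@np.asarray(X)+c['t']; b=p[:2]/p[2]; b=b*(1+c['k1']*(b@b)); return b*f+[c['cx'],c['cy']]
def crop(n,name,u0,v0,w,h,s,marks=()):
    p,d=r.grab_frame(n); im=cv2.resize(np.ascontiguousarray(p[v0:v0+h,u0:u0+w,::-1]),None,fx=s,fy=s,interpolation=cv2.INTER_CUBIC)
    for X in marks:
        q=(pix(n,X)-[u0,v0]+.5)*s; cv2.circle(im,(int(q[0]),int(q[1])),3,(0,0,255),1)
    cv2.imwrite(f"pics/{name}.png",im); return p,d
E
python3 - <<'E'
from h import *
pt,dt=crop("top","t1",235,110,100,110,5)
ps,ds=crop("side","s1",185,165,120,90,6)
for lab in("stand","lever_end","bar_end","spindle_top","lock","block","dish","jar","small_block"):
  for n,d in(("top",dt),("side",ds)):
    for m in r.masks_of(lab,n)[:4]:
        u,v=m["at"]; px=m["pixels"]; ys,xs=np.nonzero(px); dd=d[px]; dd=dd[dd>0]
        print(lab,n,round(m["p"],2),np.round([u,v],1),px.sum(),np.round([xs.mean(),ys.mean()],1),np.round(world(n,u,v,depth=np.median(dd)),3) if len(dd) else None)
E
```

```text
stand top 0.93 [205.2 179. ] 1185 [206.1 176.6] [0.516 0.163 0.037]
stand top 0.68 [143.  302.9] 4843 [145.  301.9] [0.19  0.308 0.1  ]
stand top 0.65 [272.4 160.4] 2288 [273.4 159.6] [ 0.557 -0.021  0.07 ]
stand side 0.88 [221.3 264.9] 2289 [220.  268.1] [0.521 0.171 0.042]
stand side 0.81 [230.7 214. ] 2997 [230.7 215.6] [ 0.562 -0.005  0.065]
stand side 0.71 [375.  337.1] 12541 [372.2 336.4] [0.186 0.347 0.08 ]
stand side 0.56 [258.8 328.7] 833 [252.8 330.6] [0.396 0.313 0.018]
lever_end top 0.84 [136.7 333. ] 598 [135.6 335.9] [0.122 0.31  0.14 ]
lever_end top 0.68 [281.7 175.8] 269 [280.8 178. ] [ 0.507 -0.043  0.107]
lever_end side 0.9 [410.8 312.4] 1325 [422.5 309.9] [0.136 0.332 0.131]
lever_end side 0.68 [233.1 254.2] 223 [237.5 257.7] [0.493 0.172 0.076]
lever_end side 0.54 [254.7 200.1] 347 [257.3 197.6] [ 0.509 -0.033  0.097]
bar_end top 0.75 [126.1 321.2] 428 [124.2 325.4] [0.158 0.316 0.2  ]
bar_end top 0.47 [274.4 160.8] 185 [274.6 161.2] [ 0.536 -0.025  0.15 ]
bar_end top 0.42 [199.6 174.9] 83 [199.9 177.7] [0.512 0.167 0.108]
bar_end side 0.91 [405.  285.9] 1161 [409
[... 978 characters left out ...]
244.9 219.6] 241 [242.8 221.3] [ 0.532 -0.023  0.044]
dish top 0.71 [310.4 203.3] 357 [311.1 200.7] [ 0.45  -0.125  0.009]
dish side 0.57 [286.5 213.5] 243 [285.9 214.8] [ 0.453 -0.138  0.012]
jar top 0.61 [327.5 138.4] 341 [327.8 139.4] [ 0.619 -0.171  0.062]
jar side 0.69 [245.  220.8] 220 [243.  221.7] [ 0.531 -0.022  0.041]
jar side 0.55 [228.6 190.2] 283 [229.2 188.3] [ 0.624 -0.162  0.046]
small_block side 0.61 [284.1 246.7] 75 [285.5 245.4] [0.422 0.014 0.007]
small_block side 0.59 [163.1 308. ] 1536 [161.4 308.7] [0.57  0.348 0.055]
small_block side 0.56 [228.6 186.9] 265 [229.4 188.2] [ 0.625 -0.166  0.054]
small_block side 0.16 [251.9 197.6] 348 [254.9 197.6] [ 0.516 -0.033  0.103]
```

View pics/t1.png

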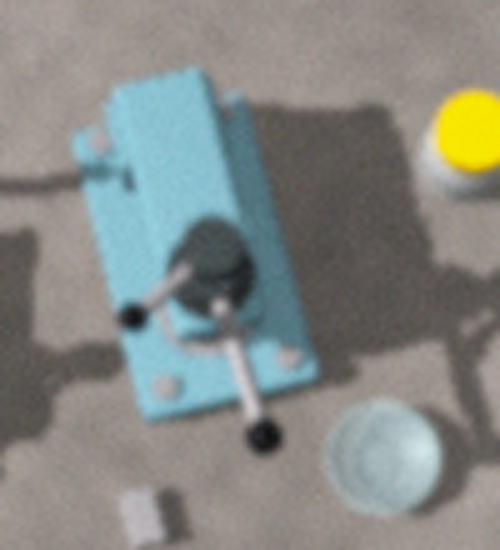

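View pics/s1.png

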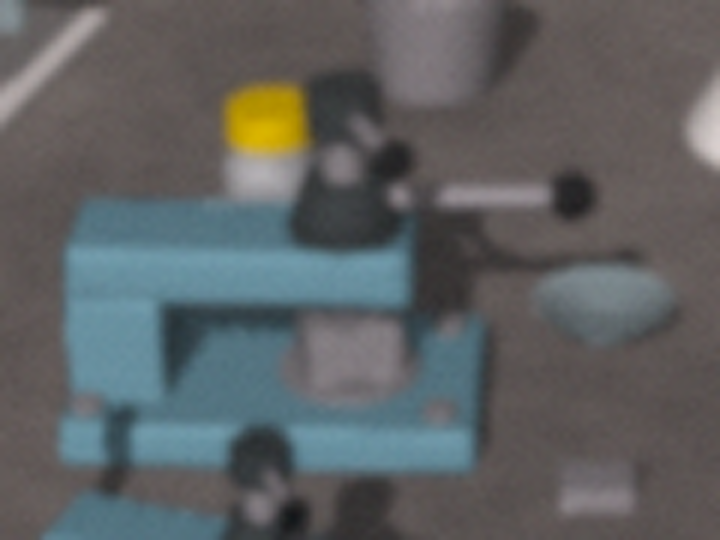

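The crops confirm the middle stand. In the top view its lever ball is at (288,197), its bar ball at (261.6,173) and its head at (277.4,158.5). Next I triangulate these.

```bash
cat >> h.py <<'E'
def tri(pt,ps):
    from scipy.optimize import least_squares
    X0=world("top",*pt,z=.1)
    s=least_squares(lambda X:np.r_[pix("top",X)-pt,pix("side",X)-ps],X0); return s.x,np.abs(s.fun).max()
E
python3 - <<'E'
from h import *
from scipy.spatial.transform import Rotation as R
L,e=tri([287.5,196.9],[280,197]);print("lever",L,e, world("top",287.5,196.9,z=.101),world("side",280,197,z=.101))
B,e=tri([261.1,172.7],[249.7,191]);print("bar",B,e, world("top",261.1,172.7,z=.14),world("side",249.7,191,z=.14))
print("head", world("top",276.9,157.9,z=.150), world("side",242,178.0,z=.150))
# base plate corners from crop
for u,v in((147,418),(318,378),(75,135),(237,93)): print(world("top",u/5+234.5,v/5+109.5,z=.02))
# arm-top corners
for u,v in((120,85),(195,68)): print('arm',world("top",u/5+234.5,v/5+109.5,z=.087))
print(R.from_rotvec(r.get_obs()['orientation']).as_matrix())
E
```

```text
lever [ 0.45251251 -0.05766262  0.1011717 ] 0.29286316705980653 [ 0.4533003  -0.05755387  0.101     ] [ 0.45186943 -0.05789819  0.101     ]
bar [0.50784509 0.00858627 0.14147766] 0.11146396618266863 [0.50846196 0.00866381 0.14      ] [0.50849205 0.00582023 0.14      ]
head [ 0.54311282 -0.03086275  0.15      ] [ 0.54108691 -0.03647412  0.15      ]
[0.47811328 0.00328866 0.02      ]
[ 0.4993866 -0.0913651  0.02     ]
[0.64003746 0.04200045 0.02      ]
[ 0.66355519 -0.04945852  0.02      ]
arm [0.64605595 0.01513149 0.087     ]
arm [ 0.65502138 -0.02483218  0.087     ]
[[ 9.36003003e-01  3.51992014e-01  2.08862238e-05]
 [ 3.51992014e-01 -9.36003003e-01 -2.01361285e-05]
 [ 1.24618118e-05  2.61992607e-05 -1.00000000e+00]]
```

```bash
python3 -m handwheel '[[[0.012,0.0319,0,0,0,-0.004,0.036],[0.012,0.0319,0,0,0,-0.004,0.036],[0.012,0.0319,0,0,0,-0.004,0.036],[0.012,0.0319,0,0,0,-0.004,0.036],[0.012,0.0319,0,0,0,-0.004,0.036],[0.012,0.0319,0,0,0,-0.004,0.036],[0.012,0.0319,0,0,0,-0.004,0.036],[0.012,0.0319,0,0,0,-0.004,0.036],[0.012,0.0319,0,0,0,-0.004,0.036],[0.012,0.0319,0,0,0,-0.004,0.036]]]' 20
python3 -m handwheel '[[[0.012,0.0319,0,0,0,-0.004,0.036],[0.012,0.0319,0,0,0,-0.004,0.036],[0.012,0.0319,-0.01,0,0,-0.004,0.036],[0.012,0.0319,-0.01,0,0,-0.004,0.036],[0.012,0.0319,-0.01,0,0,-0.004,0.036],[0.012,0.0319,-0.01,0,0,-0.004,0.036],[0.012,0.0319,-0.01,0,0,-0.004,0.036],[0.012,0.0319,-0.01,0,0,-0.004,0.036],[0,0,-0.01,0,0,0,0.036],[0,0,0,0,0,0,0.036]]]'
```

```text
clock: 1.93
tcp_pos: [0.3579, -0.3113, 0.3042]
orientation: [3.101, 0.499, 0.001]
contact_force: [1.0, 0.2, 0.1]
grip_width: 0.0359
clock: 2.77
tcp_pos: [0.4533, -0.0557, 0.2325]
orientation: [-3.107, -0.457, 0.003]
contact_force: [-0.7, -0.8, 0.3]
grip_width: 0.0359
```

```bash
python3 -m handwheel '[[[-0.0005,-0.001,-0.015,0,0,0,0.036],[0,-0.001,-0.015,0,0,0,0.036],[0,0,0,0,0,0,0.036]]]'
python3 - <<'E'
from h import *
crop("side","s2",225,130,100,100,5,[(.4525,-.0577,.101)]); crop("top","t2",235,120,100,100,5,[(.4525,-.0577,.101)])
a=cv2.imread("pics/s2.png");b=cv2.imread("pics/t2.png");cv2.imwrite("pics/c2.png",cv2.resize(np.hstack([a,b]),(800,400)))
o=r.get_obs();print(o['tcp_pos'],o['contact_force'])
E
```

```text
clock: 3.02
tcp_pos: [0.4515, -0.0612, 0.2023]
orientation: [-3.11, -0.447, 0.006]
contact_force: [-0.6, -0.1, -1.2]
grip_width: 0.0364
[ 0.45282101 -0.06067125  0.20419027] [ 0.46643113  0.09145639 -0.04190305]
```

View pics/c2.png

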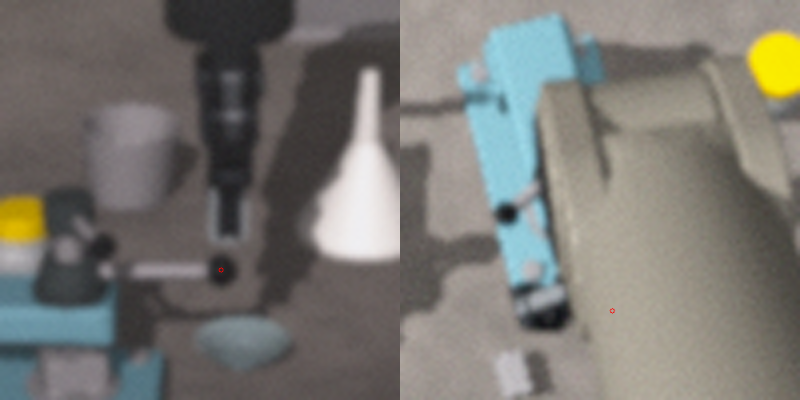

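The side crop shows the fingers above the lever ball at (222,270), in line with it. Next I lower onto it.

```bash
python3 -m handwheel '[[[0,0.002,-0.015,0,0,0,0.036],[0,0,-0.016,0,0,0,0.036],[0,0,-0.015,0,0,0,0.036],[0,0,0,0,0,0,0.036],[0,0,0,0,0,0,0.036]]]'
python3 - <<'E'
from h import *
crop("side","s3",225,130,100,100,6,[(.4525,-.0577,.101)])
for i in range(4):
  o=r.get_obs();print(o['clock'],o['tcp_pos'],o['contact_force'],o['orientation']); 
E
```

```text
clock: 3.53
tcp_pos: [0.4533, -0.058, 0.1585]
orientation: [3.109, 0.449, -0.0]
contact_force: [-0.4, 0.6, 0.6]
grip_width: 0.0359
3.5833 [ 0.4537263  -0.0579477   0.15900308] [ 0.66380917 -0.20589881 -0.13817306] [3.10886466e+00 4.49433250e-01 1.74276178e-03]
3.5833 [ 0.4537263  -0.0579477   0.15900308] [ 0.66380917 -0.20589881 -0.13817306] [3.10886466e+00 4.49433250e-01 1.74276178e-03]
3.5833 [ 0.4537263  -0.0579477   0.15900308] [ 0.66380917 -0.20589881 -0.13817306] [3.10886466e+00 4.49433250e-01 1.74276178e-03]
3.5833 [ 0.4537263  -0.0579477   0.15900308] [ 0.66380917 -0.20589881 -0.13817306] [3.10886466e+00 4.49433250e-01 1.74276178e-03]
```

View pics/s3.png

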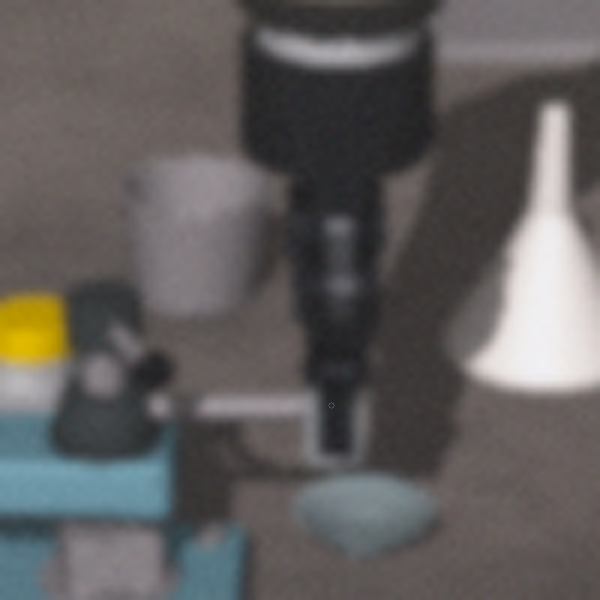

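```bash
python3 - <<'E'
import numpy as np
a=np.radians(-163.3)+0.11*np.arange(10); p=.0922*np.c_[np.cos(a),np.sin(a)]; print(np.round(np.diff(p,axis=0),4), p[0]+[.5423,-.031],p[-1]+[.5423,-.031])
E
```

```text
[[ 0.0034 -0.0095]
 [ 0.0045 -0.0091]
 [ 0.0054 -0.0086]
 [ 0.0063 -0.0079]
 [ 0.0072 -0.0072]
 [ 0.0079 -0.0063]
 [ 0.0086 -0.0054]
 [ 0.0091 -0.0044]
 [ 0.0095 -0.0034]] [ 0.45398877 -0.05749464] [ 0.51599473 -0.11936783]
```

```bash
python3 -m handwheel '[[[0,0,0,0,0,0,0.028],[0.0034,-0.0095,0,0,0,0.11,0.028],[0.0045,-0.0091,0,0,0,0.11,0.028],[0.0054,-0.0086,0,0,0,0.11,0.028],[0.0063,-0.0079,0,0,0,0.11,0.028],[0.0072,-0.0072,0,0,0,0.11,0.028],[0.0079,-0.0063,0,0,0,0.11,0.028],[0.0086,-0.0054,0,0,0,0.11,0.028],[0,0,0,0,0,0,0.028],[0,0,0,0,0,0,0.028]]]'
python3 - <<'E'
from h import *
A=np.array([.5423,-.031])
crop("side","s4",200,130,100,100,6)
o=r.get_obs();q=o['tcp_pos'][:2]-A;print(o['tcp_pos'],o['contact_force'],o['orientation'],np.degrees(np.arctan2(q[1],q[0])),np.hypot(*q))
crop("top","t4",235,110,110,110,5)
E
```

```text
clock: 4.42
tcp_pos: [0.4969, -0.112, 0.1587]
orientation: [2.714, 1.58, 0.002]
contact_force: [-0.5, 0.1, 0.3]
grip_width: 0.0282
[ 0.49667834 -0.11195108  0.15857011] [0.34491903 0.80736039 0.16893712] [2.71417978e+00 1.57973097e+00 1.42131986e-03] -119.4043380918086 0.09292154248998083
```

View pics/s4.png

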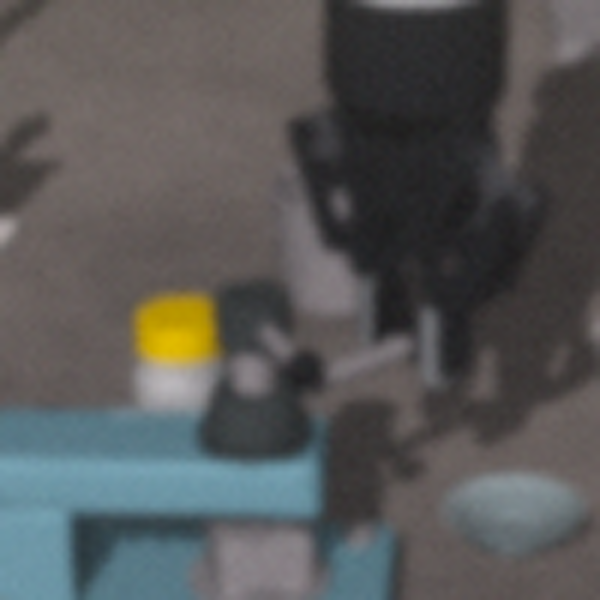

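View pics/t4.png

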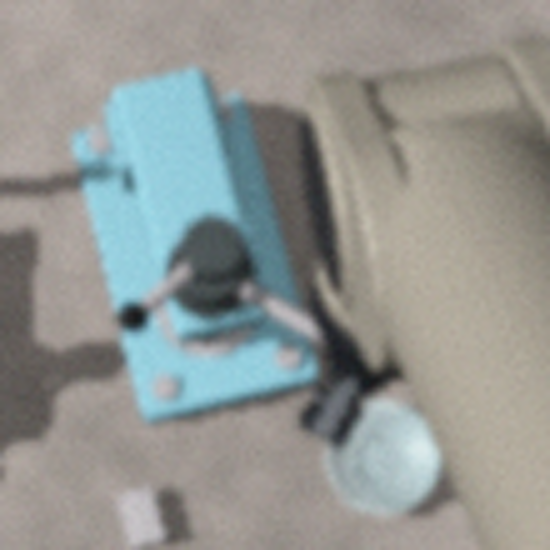

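The lever has swung back about 0.72 rad. In the top crop it now points toward (335,370). A bit more is needed.

```bash
python3 -m handwheel '[[[0.0091,-0.0044,0,0,0,0.11,0.028],[0.0095,-0.0034,0,0,0,0.11,0.028],[0,0,0,0,0,0,0.028],[0,0,0,0,0,0,0.028],[0,0,0,0,0,0,0.036]]]'
python3 - <<'E'
from h import *
A=np.array([.5423,-.031])
o=r.get_obs();q=o['tcp_pos'][:2]-A;print(o['tcp_pos'],o['contact_force'],o['orientation'],np.degrees(np.arctan2(q[1],q[0])),np.hypot(*q))
E
python3 -m handwheel '[[[0,0,0.02,0,0,0,0.04],[0,0,0.03,0,0,0,0.04],[0,0,0.03,0,0,0,0.04],[0,0.03,0,0,0,0,0.032],[0,0,0,0,0,0,0.032]]]'
python3 - <<'E'
from h import *
A=np.array([.5423,-.031])
crop("side","s5",200,130,100,100,6)
crop("top","t5",235,110,110,110,5)
E
```

```text
clock: 4.93
tcp_pos: [0.515, -0.1195, 0.1581]
orientation: [2.525, 1.868, 0.001]
contact_force: [-0.5, 0.2, 0.3]
grip_width: 0.0359
[ 0.51495856 -0.11948527  0.1580545 ] [-0.52017468  0.23266943  0.2860556 ] [2.52470395e+00 1.86820892e+00 7.23481648e-04] -107.17084697764737 0.09261315696717559
clock: 5.35
tcp_pos: [0.5163, -0.0848, 0.2404]
orientation: [2.519, 1.874, 0.009]
contact_force: [-0.7, 1.2, -0.6]
grip_width: 0.0321
```

View pics/s5.png

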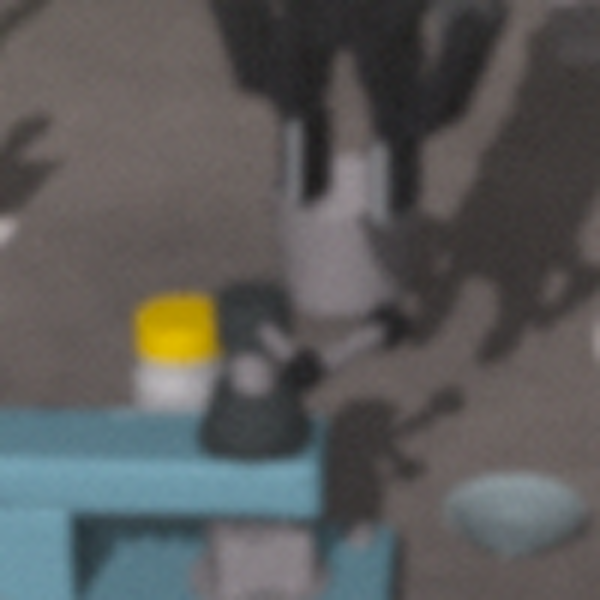

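View pics/t5.png

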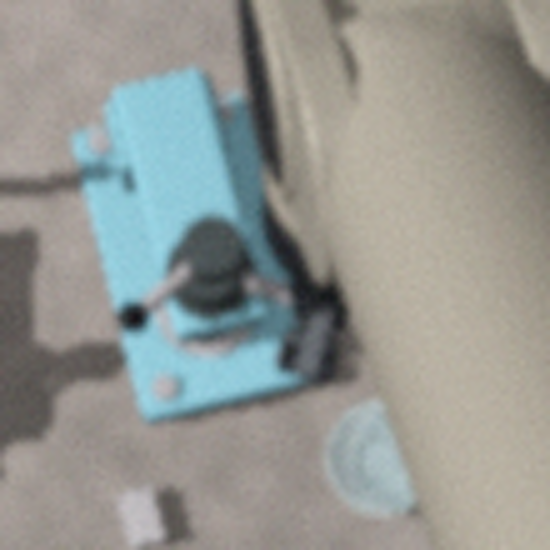

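```bash
python3 - <<'E'
from h import *
A=np.array([.5423,-.031]);a=np.radians(-163.3)
X=world("side",397/6+199.5,325/6+129.5,z=.101);q=X[:2]-A;print(X,np.hypot(*q),(np.arctan2(q[1],q[0])-a))
for s in(.8,.85,.9,.95,1.,1.05): print(s,(pix("side",[A[0]+.092*np.cos(a+s),A[1]+.092*np.sin(a+s),.101])-[199.5,129.5])*6)
X=world("side",306/6+199.5,365/6+129.5,z=.14);print(X)
E
```

```text
[ 0.50594184 -0.1203443   0.101     ] 0.0964589039129096 0.8928478224276868
0.8 [405.74829636 334.23988484]
0.85 [397.71390498 331.08758801]
0.9 [389.3647213  328.12574305]
0.95 [380.72030233 325.35946282]
1.0 [371.80048086 322.79345886]
1.05 [362.62533592 320.43204735]
[0.50775678 0.00200402 0.14      ]
```

```bash
python3 - <<'E'
from h import *
p,d=r.grab_frame("side")
im=cv2.resize(np.ascontiguousarray(p[165:205,225:285,::-1]),None,fx=13,fy=13,interpolation=cv2.INTER_NEAREST)
A=np.array([.5423,-.031]);a=np.radians(-163.3)
for s in(.85,.95,1.05):
    q=(pix("side",[A[0]+.092*np.cos(a+s),A[1]+.092*np.sin(a+s),.101])-[225,165]+.5)*13; cv2.circle(im,tuple(int(x) for x in q),3,(0,0,255),1)
im=cv2.convertScaleAbs(im,alpha=2)
cv2.imwrite("pics/s6.png",im)
g=p.astype(float).sum(2); print(np.round(g[178:190,258:274]/3).astype(int)); 
E
```

```text
[[125 120 116 113 111 101  93  81  74  67  65  59  57  54  54  56]
 [123 119 118 113 103  93  86  80  76  74  75  70  64  57  55  55]
 [123 121 114 107  94  82  71  67  70  75  82  79  65  57  57  57]
 [113 113 107  95  75  58  52  51  61  72  78  77  66  59  56  56]
 [100  98  87  72  58  48  41  40  48  58  69  71  61  55  52  56]
 [ 89  88  80  72  63  57  47  39  39  47  58  60  57  54  52  58]
 [ 91  89  92  92  84  75  56  39  37  42  50  55  56  56  57  63]
 [ 96 102 105 106 100  85  61  40  39  44  54  57  55  60  61  70]
 [108 114 111 109  97  81  57  46  50  58  64  60  61  64  71  84]
 [111 109 103  95  87  70  60  55  62  72  81  75  72  75  80  89]
 [108 103  94  92  84  79  74  76  80  85  91  86  84  87  91  97]
 [100  94  89  88  90  91  87  92  89  91  97  93  93  92  95  96]]
```

View pics/s6.png

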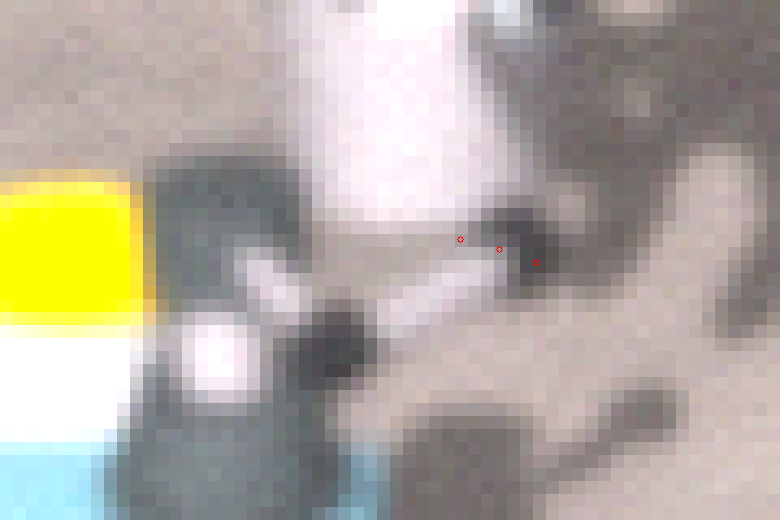

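By image the ball is about 0.88 rad back, by TCP about 0.94. I'll add a small push so both readings fall within 0.9 to 1.0.

```bash
python3 -m handwheel '[[[0,-0.03,0,0,0,0,0.04],[0,0,-0.03,0,0,0,0.04],[0,0,-0.03,0,0,0,0.04],[0,0,-0.02,0,0,0,0.04],[0,0,0,0,0,0,0.028],[0,0,0,0,0,0,0.028],[0.004,-0.0012,0,0,0,0.04,0.028],[0,0,0,0,0,0,0.028],[0,0,0,0,0,0,0.028]]]'
python3 - <<'E'
from h import *
A=np.array([.5423,-.031])
o=r.get_obs();q=o['tcp_pos'][:2]-A;print(o['tcp_pos'],o['contact_force'],o['orientation'],np.degrees(np.arctan2(q[1],q[0])),np.hypot(*q))
E
python3 -m handwheel '[[[0,0,0,0,0,0,0.04],[0,0,0.03,0,0,0,0.04],[0,0,0.03,0,0,0,0.04],[0,0,0.02,0,0,0,0.04],[-0.01,0.03,0,0,0,0.05,0.032],[0,0,0,0,0,0,0.032]]]'
python3 - <<'E'
from h import *
p,d=r.grab_frame("side")
im=cv2.resize(np.ascontiguousarray(p[165:205,225:285,::-1]),None,fx=13,fy=13,interpolation=cv2.INTER_NEAREST)
im=cv2.convertScaleAbs(im,alpha=2)
cv2.imwrite("pics/s7.png",im)
E
```

```text
clock: 6.25
tcp_pos: [0.5184, -0.1208, 0.1584]
orientation: [-2.485, -1.921, 0.002]
contact_force: [-3.5, 0.6, -2.9]
grip_width: 0.0284
[ 0.51844575 -0.12076006  0.15836529] [-3.47717695  0.57867507 -2.9208877 ] [-2.48509315e+00 -1.92131419e+00  1.52436406e-03] -104.88267855145008 0.09287568648460509
clock: 6.75
tcp_pos: [0.51, -0.0861, 0.2409]
orientation: [2.427, 1.99, 0.008]
contact_force: [-0.8, 0.7, -0.4]
grip_width: 0.0318
```

View pics/s7.png

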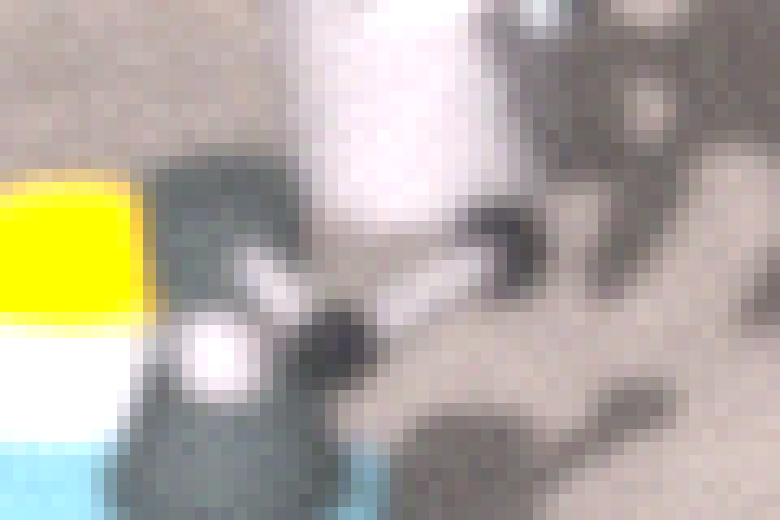

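The lever is at about 0.93 rad, with its ball at zoomed (508,245). Next the bar: I turn the tool and move over its ball.

```bash
python3 -m handwheel '[[[0,0.0105,0.01,0,0,0.101,0.034],[0,0.0105,0,0,0,0.101,0.034],[0,0.0105,0,0,0,0.101,0.034],[0,0.0105,0,0,0,0.101,0.034],[0,0.0105,0,0,0,0.101,0.034],[0,0.0105,0,0,0,0.101,0.034],[0,0.0105,0,0,0,0.101,0.034],[0,0.0105,0,0,0,0.101,0.034],[0,0.0105,0,0,0,0.101,0.034],[0,0,0,0,0,0,0.034]]]'
python3 - <<'E'
from h import *
crop("side","s8",210,140,90,90,6,[(.508,.0083,.14)]); crop("top","t8",235,120,90,90,6,[(.508,.0083,.14)])
a=cv2.imread("pics/s8.png");b=cv2.imread("pics/t8.png");cv2.imwrite("pics/c8.png",cv2.resize(np.hstack([a,b]),(800,400)))
o=r.get_obs();v=o['orientation'];print(o['tcp_pos'],o['contact_force'],np.degrees(2*np.arctan2(v[1],v[0])))
E
```

```text
clock: 7.63
tcp_pos: [0.5098, 0.0058, 0.2486]
orientation: [1.309, 2.854, 0.003]
contact_force: [-1.0, -0.7, 0.1]
grip_width: 0.0338
[0.5095808  0.00355787 0.24822383] [-0.73588526 -0.70850907  0.13368345] 130.25449301048252
```

View pics/c8.png

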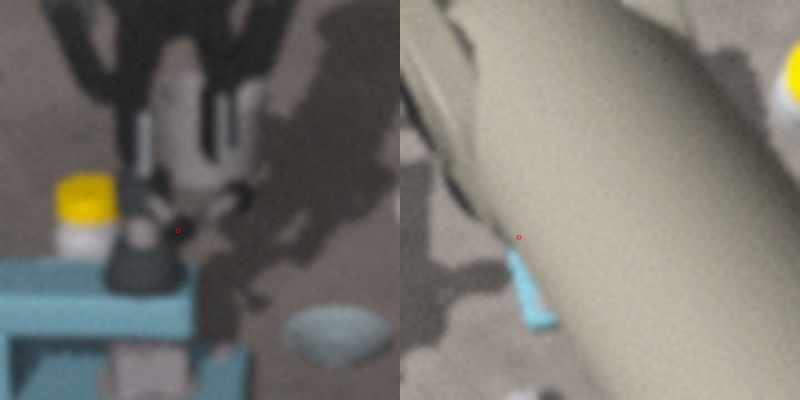

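```bash
python3 -m handwheel '[[[-0.0012,0.004,-0.015,0,0,0.01,0.034],[0,0,-0.015,0,0,0,0.034],[0,0,-0.012,0,0,0,0.034],[0,0,-0.010,0,0,0,0.034],[0,0,0,0,0,0,0.034],[0,0,0,0,0,0,0.034]]]'
python3 - <<'E'
from h import *
crop("side","s9",210,140,90,90,6)
o=r.get_obs();v=o['orientation'];print(o['tcp_pos'],o['contact_force'],np.degrees(2*np.arctan2(v[1],v[0])))
E
```

```text
clock: 8.23
tcp_pos: [0.5078, 0.0075, 0.1956]
orientation: [-1.304, -2.857, 0.001]
contact_force: [-0.9, -1.0, 0.4]
grip_width: 0.0339
[0.50816063 0.00777266 0.19613685] [0.04257303 0.07695422 0.06675491] 130.9715811342226
```

View pics/s9.png

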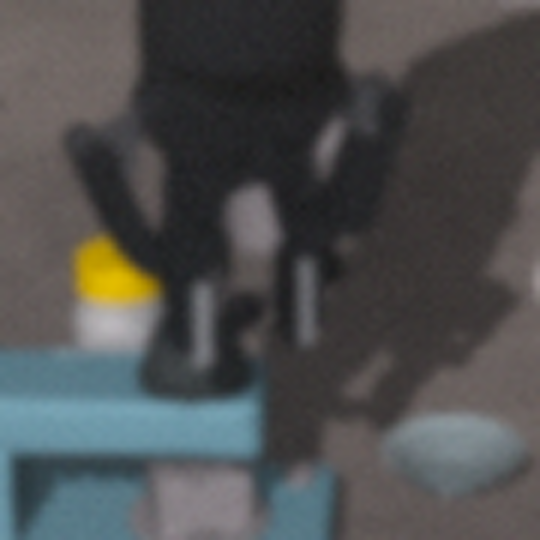

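```bash
cat >> h.py <<'E'
A=np.array([.5423,-.031])
def feel(n=6,cam="side"):
    F=[];P=[]
    for _ in range(n):
        r.grab_frame(cam); o=r.get_obs(); F.append(o['contact_force']);P.append(o['tcp_pos'])
    F=np.array(F);f=F.mean(0);p=np.mean(P,0);q=p[:2]-A;th=np.arctan2(q[1],q[0]);v=o['orientation']
    t=np.array([-np.sin(th),np.cos(th)]);u=q/np.hypot(*q)
    print("t",round(o['clock'],2),"p",np.round(p,4),"ang",round(np.degrees(th),1),"r",round(np.hypot(*q),4),"yaw",round(np.degrees(2*np.arctan2(v[1],v[0])),1),"F",np.round(f,2),"Ftan(ccw+)",round(f[:2]@t,2),"Frad",round(f[:2]@u,2),"sd",round(F.std(0).mean(),2),"Mz",round(o['moment'][2],2))
E
python3 - <<'E'
from h import *
feel(8)
for k in range(20):
    a=np.radians(130.9)-.1*k; print(k,round(np.degrees(a),1),np.round(.052*(np.array([np.cos(a-.1),np.sin(a-.1)])-[np.cos(a),np.sin(a)]),4))
E
```

```text
t 8.68 p [0.5082 0.0079 0.1964] ang 131.2 r 0.0517 yaw 131.0 F [-0.09 -0.1   0.08] Ftan(ccw+) 0.14 Frad -0.02 sd 0.47 Mz 0.05
0 130.9 [0.0041 0.0032]
1 125.2 [0.0044 0.0028]
2 119.4 [0.0046 0.0023]
3 113.7 [0.0049 0.0018]
4 108.0 [0.005  0.0014]
5 102.3 [0.0051 0.0008]
6 96.5 [0.0052 0.0003]
7 90.8 [ 0.0052 -0.0002]
8 85.1 [ 0.0051 -0.0007]
9 79.3 [ 0.0051 -0.0012]
10 73.6 [ 0.0049 -0.0017]
11 67.9 [ 0.0047 -0.0022]
12 62.1 [ 0.0045 -0.0027]
13 56.4 [ 0.0042 -0.0031]
14 50.7 [ 0.0039 -0.0035]
15 45.0 [ 0.0035 -0.0039]
16 39.2 [ 0.0031 -0.0042]
17 33.5 [ 0.0026 -0.0045]
18 27.8 [ 0.0022 -0.0047]
19 22.0 [ 0.0017 -0.0049]
```

```bash
python3 -m handwheel '[[[0,0,0,0,0,0,0.022],[0.0041,0.0032,-0.0004,0,0,-0.1,0.022],[0.0044,0.0028,-0.0004,0,0,-0.1,0.022],[0.0046,0.0023,-0.0004,0,0,-0.1,0.022],[0,0,0,0,0,0,0.022]]]'
python3 - <<'E'
from h import *
feel(6)
E
```

```text
clock: 9.1
tcp_pos: [0.5216, 0.0167, 0.1948]
orientation: [1.719, 2.629, 0.001]
contact_force: [0.1, -1.0, 0.3]
grip_width: 0.0221
t 9.4 p [0.5208 0.0162 0.1947] ang 114.4 r 0.0519 yaw -246.1 F [ 0.11  0.07 -0.11] Ftan(ccw+) -0.13 Frad 0.01 sd 0.59 Mz 0.03
```

```bash
python3 -m handwheel '[[[0.0049,0.0018,-0.0004,0,0,-0.1,0.022]]]'
python3 - <<'E'
from h import *
feel(5)
crop("side","s10",210,140,90,90,6)
E
```

```text
clock: 9.48
tcp_pos: [0.5248, 0.0172, 0.194]
orientation: [-1.843, -2.543, 0.002]
contact_force: [-0.6, -0.8, -0.1]
grip_width: 0.0218
t 9.73 p [0.526  0.018  0.1944] ang 108.4 r 0.0517 yaw 108.3 F [0.16 0.13 0.25] Ftan(ccw+) -0.19 Frad 0.08 sd 0.51 Mz 0.02
```

View pics/s10.png

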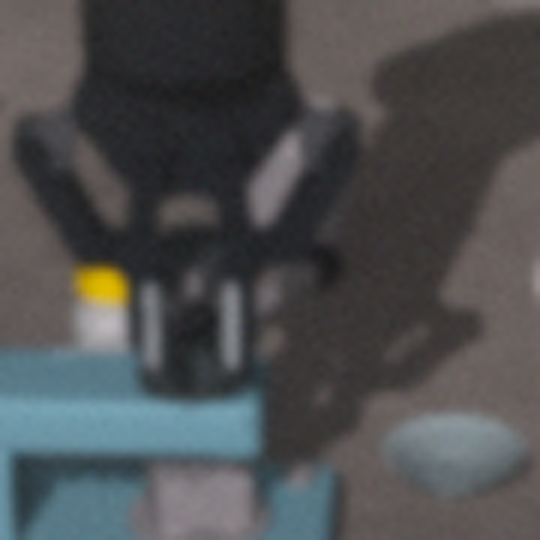

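```bash
python3 -m handwheel '[[[0.0050,0.0014,-0.0004,0,0,-0.1,0.022]]]'
python3 - <<'E'
from h import *
feel(5)
E
python3 -m handwheel '[[[0.0051,0.0008,-0.0004,0,0,-0.1,0.022]]]'
python3 - <<'E'
from h import *
feel(5)
E
```

```text
clock: 9.87
tcp_pos: [0.5298, 0.0188, 0.1936]
orientation: [-1.966, -2.449, 0.002]
contact_force: [-0.7, -0.3, 0.3]
grip_width: 0.0221
t 10.12 p [0.531  0.0194 0.1939] ang 102.7 r 0.0517 yaw 102.5 F [ 0.23 -0.17  0.43] Ftan(ccw+) -0.19 Frad -0.22 sd 0.42 Mz 0.02
clock: 10.2
tcp_pos: [0.5349, 0.0198, 0.1932]
orientation: [-2.085, -2.349, 0.002]
contact_force: [-0.9, -0.3, 0.0]
grip_width: 0.0218
t 10.45 p [0.536  0.0202 0.1935] ang 97.0 r 0.0516 yaw 96.8 F [0.39 0.24 0.68] Ftan(ccw+) -0.42 Frad 0.2 sd 0.5 Mz 0.05
```

```bash
python3 -m handwheel '[[[0.0052,0.0003,-0.0004,0,0,-0.1,0.022]]]'
python3 - <<'E'
from h import *
feel(5)
E
python3 -m handwheel '[[[0.0052,-0.0002,-0.0004,0,0,-0.1,0.022]]]'
python3 - <<'E'
from h import *
feel(5)
E
```

```text
clock: 10.53
tcp_pos: [0.54, 0.0202, 0.1929]
orientation: [-2.2, -2.242, 0.002]
contact_force: [-2.0, 0.3, 1.4]
grip_width: 0.0221
t 10.78 p [0.5412 0.0205 0.1931] ang 91.2 r 0.0515 yaw -268.9 F [ 0.26 -0.02  0.15] Ftan(ccw+) -0.26 Frad -0.03 sd 0.35 Mz -0.01
clock: 10.87
tcp_pos: [0.5452, 0.0202, 0.1925]
orientation: [-2.309, -2.129, 0.002]
contact_force: [-1.3, -0.3, 0.0]
grip_width: 0.0222
t 11.12 p [0.5464 0.0203 0.1927] ang 85.4 r 0.0514 yaw -274.6 F [0.22 0.22 0.06] Ftan(ccw+) -0.2 Frad 0.24 sd 0.54 Mz -0.01
```

```bash
python3 -m handwheel '[[[0.0051,-0.0007,-0.0004,0,0,-0.1,0.022]]]'
python3 - <<'E'
from h import *
feel(5)
E
python3 -m handwheel '[[[0.0051,-0.0012,-0.0004,0,0,-0.1,0.022]]]'
python3 - <<'E'
from h import *
feel(5)
E
```

```text
clock: 11.2
tcp_pos: [0.5503, 0.0196, 0.1921]
orientation: [-2.412, -2.011, 0.002]
contact_force: [-1.9, -0.3, 0.2]
grip_width: 0.0219
t 11.45 p [0.5515 0.0196 0.1923] ang 79.7 r 0.0514 yaw -280.3 F [ 0.15 -0.33  0.01] Ftan(ccw+) -0.21 Frad -0.29 sd 0.52 Mz -0.05
clock: 11.53
tcp_pos: [0.5554, 0.0186, 0.1917]
orientation: [-2.509, -1.889, 0.002]
contact_force: [-1.8, -0.4, 0.3]
grip_width: 0.0222
t 11.78 p [0.5566 0.0184 0.1919] ang 73.8 r 0.0514 yaw 73.9 F [ 0.66 -0.02  0.02] Ftan(ccw+) -0.64 Frad 0.17 sd 0.49 Mz 0.05
```

```bash
python3 -m handwheel '[[[0.0049,-0.0017,-0.0004,0,0,-0.1,0.022]]]'
python3 - <<'E'
from h import *
feel(5)
E
python3 -m handwheel '[[[0.0047,-0.0022,-0.0004,0,0,-0.1,0.022]]]'
python3 - <<'E'
from h import *
feel(5)
crop("side","s11",210,140,90,90,6)
E
```

```text
clock: 11.87
tcp_pos: [0.5604, 0.017, 0.1914]
orientation: [-2.6, -1.761, 0.002]
contact_force: [-1.5, -0.5, -0.2]
grip_width: 0.0218
t 12.12 p [0.5615 0.0167 0.1915] ang 68.1 r 0.0514 yaw -291.8 F [0.33 0.   0.13] Ftan(ccw+) -0.31 Frad 0.12 sd 0.58 Mz -0.01
clock: 12.2
tcp_pos: [0.5651, 0.015, 0.191]
orientation: [-2.685, -1.629, 0.002]
contact_force: [-1.0, -0.1, 0.4]
grip_width: 0.0219
t 12.45 p [0.5662 0.0145 0.1911] ang 62.3 r 0.0514 yaw -297.5 F [ 0.2  -0.14 -0.1 ] Ftan(ccw+) -0.25 Frad -0.03 sd 0.48 Mz -0.03
```

View pics/s11.png

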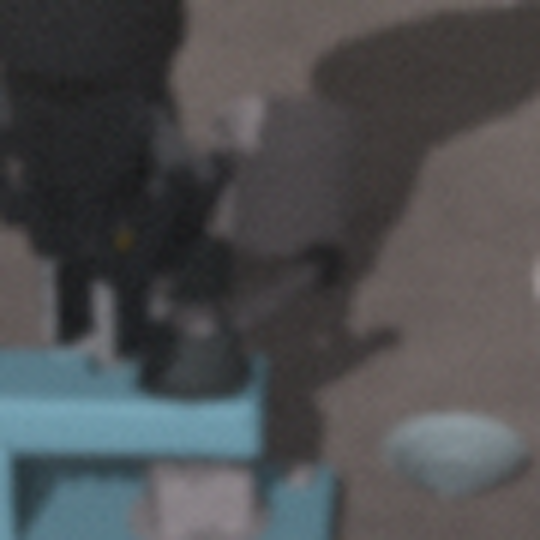

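```bash
python3 -m handwheel '[[[0.0045,-0.0027,-0.0004,0,0,-0.1,0.022]]]'
python3 - <<'E'
from h import *
feel(5)
E
python3 -m handwheel '[[[0.0042,-0.0031,-0.0004,0,0,-0.1,0.022]]]'
python3 - <<'E'
from h import *
feel(5)
E
```

```text
clock: 12.58
tcp_pos: [0.5697, 0.0124, 0.1906]
orientation: [-2.764, -1.492, 0.002]
contact_force: [-1.4, -0.6, 1.6]
grip_width: 0.0218
t 12.83 p [0.5707 0.0117 0.1907] ang 56.4 r 0.0513 yaw 56.7 F [ 0.51 -0.11  0.3 ] Ftan(ccw+) -0.48 Frad 0.18 sd 0.36 Mz -0.02
clock: 12.92
tcp_pos: [0.5739, 0.0094, 0.1902]
orientation: [-2.834, -1.353, 0.001]
contact_force: [-1.5, 0.7, -0.0]
grip_width: 0.0221
t 13.17 p [0.5749 0.0087 0.1903] ang 50.6 r 0.0514 yaw 51.0 F [ 0.2  -0.06  0.07] Ftan(ccw+) -0.2 Frad 0.08 sd 0.51 Mz 0.03
```

```bash
python3 -m handwheel '[[[0.0039,-0.0035,-0.0004,0,0,-0.1,0.022]]]'
python3 - <<'E'
from h import *
feel(5)
crop("top","t12",235,120,100,100,5)
E
```

```text
clock: 13.25
tcp_pos: [0.5778, 0.0061, 0.1898]
orientation: [-2.898, -1.21, 0.002]
contact_force: [-1.4, 0.9, 0.5]
grip_width: 0.0222
t 13.5 p [0.5788 0.0053 0.1899] ang 44.8 r 0.0514 yaw 45.3 F [-0.11  0.25 -0.22] Ftan(ccw+) 0.26 Frad 0.1 sd 0.42 Mz -0.04
```

View pics/t12.png

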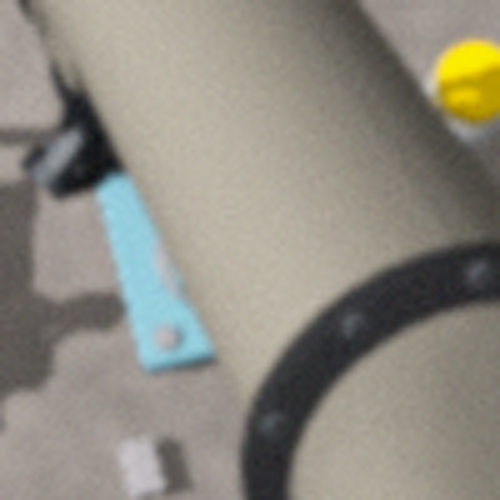

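```bash
python3 -m handwheel '[[[0.0018,-0.0019,-0.0002,0,0,-0.05,0.022]]]'
python3 - <<'E'
from h import *
feel(6)
E
python3 -m handwheel '[[[0.0017,-0.0020,-0.0002,0,0,-0.05,0.022]]]'
python3 - <<'E'
from h import *
feel(6)
E
```

```text
clock: 13.63
tcp_pos: [0.58, 0.0038, 0.1897]
orientation: [-2.929, -1.135, 0.001]
contact_force: [-2.4, -0.2, 1.1]
grip_width: 0.0222
t 13.93 p [0.5804 0.0035 0.1897] ang 42.1 r 0.0514 yaw -317.7 F [-0.58  0.42  0.29] Ftan(ccw+) 0.7 Frad -0.15 sd 0.54 Mz 0.03
clock: 14.02
tcp_pos: [0.5817, 0.0019, 0.1895]
orientation: [-2.956, -1.061, 0.001]
contact_force: [-2.2, 1.0, 1.3]
grip_width: 0.0221
t 14.32 p [0.5821 0.0015 0.1895] ang 39.2 r 0.0514 yaw -320.6 F [-0.98  0.79  0.51] Ftan(ccw+) 1.23 Frad -0.26 sd 0.38 Mz -0.02
```

```bash
python3 -m handwheel '[[[0.0016,-0.0020,-0.0002,0,0,-0.05,0.022]]]'
python3 - <<'E'
from h import *
feel(8)
E
python3 -m handwheel '[[[0.0015,-0.0021,-0.0002,0,0,-0.05,0.022]]]'
python3 - <<'E'
from h import *
feel(8)
E
```

```text
clock: 14.4
tcp_pos: [0.5833, -0.0001, 0.1893]
orientation: [-2.982, -0.986, 0.001]
contact_force: [-2.7, 1.6, 2.8]
grip_width: 0.0219
t 14.8 p [ 5.837e-01 -5.000e-04  1.893e-01] ang 36.3 r 0.0514 yaw -323.5 F [-2.26  1.58  1.12] Ftan(ccw+) 2.61 Frad -0.89 sd 0.43 Mz 0.0
clock: 14.88
tcp_pos: [0.5848, -0.0022, 0.1891]
orientation: [-3.006, -0.91, 0.001]
contact_force: [-3.5, 1.8, 3.1]
grip_width: 0.0218
t 15.28 p [ 0.5853 -0.0027  0.1891] ang 33.4 r 0.0515 yaw -326.3 F [-2.88  2.47  1.76] Ftan(ccw+) 3.65 Frad -1.05 sd 0.42 Mz -0.03
```

```bash
python3 -m handwheel '[[[0.0010,-0.0015,-0.0001,0,0,-0.035,0.022]]]'
python3 - <<'E'
from h import *
feel(10)
E
```

```text
clock: 15.37
tcp_pos: [0.5859, -0.0038, 0.189]
orientation: [-3.022, -0.857, 0.001]
contact_force: [-4.8, 2.6, 3.0]
grip_width: 0.022
t 15.87 p [ 0.5863 -0.0042  0.189 ] ang 31.3 r 0.0515 yaw -328.4 F [-3.33  2.21  1.74] Ftan(ccw+) 3.62 Frad -1.69 sd 0.47 Mz 0.03
```

```bash
python3 -m handwheel '[[[0.0005,-0.0009,-0.0001,0,0,-0.015,0.022]]]'
python3 - <<'E'
from h import *
feel(10)
E
```

```text
clock: 15.95
tcp_pos: [0.5867, -0.0049, 0.1889]
orientation: [-3.029, -0.833, 0.0]
contact_force: [-3.4, 3.5, 2.1]
grip_width: 0.022
t 16.45 p [ 0.5868 -0.005   0.1889] ang 30.2 r 0.0515 yaw -329.2 F [-3.98  3.25  2.02] Ftan(ccw+) 4.82 Frad -1.8 sd 0.48 Mz 0.02
```

Contact is felt at about 4.8 N, so the foot is on the block. I release, lift, and go back to the lever.

```bash
python3 -m handwheel '[[[0,0,0,0,0,0,0.036],[0,0,0,0,0,0,0.036],[0,0,0.02,0,0,0,0.036],[0,0,0.025,0,0,0,0.036],[0,0,0.025,0,0,0,0.036],[0,0,0,0,0,0,0.036]]]'
python3 -m handwheel '[[[-0.0095,-0.0141,0,0,0,0.086,0.036],[-0.0095,-0.0141,0,0,0,0.086,0.036],[-0.0095,-0.0141,0,0,0,0.086,0.036],[-0.0095,-0.0141,0,0,0,0.086,0.036],[-0.0095,-0.0141,0,0,0,0.086,0.036],[-0.0095,-0.0141,0,0,0,0.086,0.036],[-0.0095,-0.0141,0,0,0,0.086,0.036],[-0.0095,-0.0141,0,0,0,0.086,0.036],[0,0,0,0,0,0,0.036],[0,0,0,0,0,0,0.036]]]'
python3 - <<'E'
from h import *
feel(3)
crop("side","s13",210,140,90,90,6); 
E
```

```text
clock: 16.95
tcp_pos: [0.59, -0.0058, 0.2641]
orientation: [3.027, 0.83, 0.014]
contact_force: [1.5, 0.2, 0.8]
grip_width: 0.0362
clock: 17.78
tcp_pos: [0.5109, -0.1194, 0.2589]
orientation: [2.574, 1.799, 0.0]
contact_force: [-0.7, 0.3, 0.4]
grip_width: 0.0361
t 17.93 p [ 0.5115 -0.1176  0.259 ] ang -109.5 r 0.0919 yaw 70.2 F [-0.19  0.44 -0.41] Ftan(ccw+) -0.33 Frad -0.35 sd 0.31 Mz 0.02
```

View pics/s13.png

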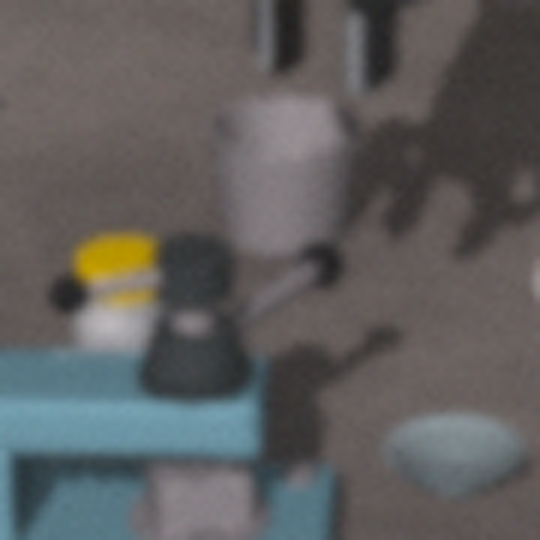

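```bash
python3 -m handwheel '[[[0,0,-0.03,0,0,0,0.036],[0,0,-0.03,0,0,0,0.036],[0,0,-0.02,0,0,0,0.036],[0,0,-0.01,0,0,0,0.036],[0,0,-0.01,0,0,0,0.036],[0,0,0,0,0,0,0.036],[0,0,0,0,0,0,0.026],[0,0,0,0,0,0,0.026],[0,0,0,0,0,0,0.026]]]'
python3 - <<'E'
from h import *
feel(6)
crop("side","s14",210,140,90,90,6); 
for k in range(12):
    a=np.radians(-109.5)-.1*k; print(k,round(np.degrees(a),1),np.round(.0922*(np.array([np.cos(a-.1),np.sin(a-.1)])-[np.cos(a),np.sin(a)]),4))
E
```

```text
clock: 18.73
tcp_pos: [0.5117, -0.118, 0.1601]
orientation: [2.569, 1.805, 0.002]
contact_force: [0.2, -0.1, 0.4]
grip_width: 0.0259
t 19.03 p [ 0.5113 -0.1181  0.1597] ang -109.6 r 0.0925 yaw 70.2 F [ 0.42 -0.17  0.4 ] Ftan(ccw+) 0.45 Frad 0.02 sd 0.44 Mz -0.02
0 -109.5 [-0.0085  0.0035]
1 -115.2 [-0.0081  0.0043]
2 -121.0 [-0.0077  0.0051]
3 -126.7 [-0.0071  0.0059]
4 -132.4 [-0.0065  0.0065]
5 -138.1 [-0.0058  0.0072]
6 -143.9 [-0.0051  0.0077]
7 -149.6 [-0.0043  0.0082]
8 -155.3 [-0.0034  0.0086]
9 -161.1 [-0.0026  0.0089]
10 -166.8 [-0.0017  0.0091]
11 -172.5 [-0.0007  0.0092]
```

View pics/s14.png

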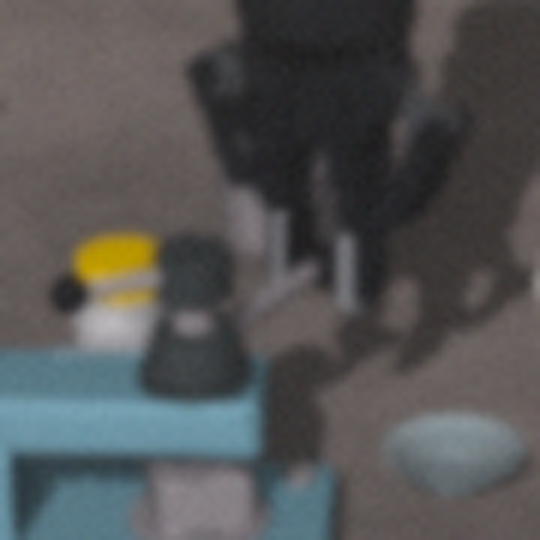

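```bash
python3 -m handwheel '[[[-0.0085,0.0035,0,0,0,-0.1,0.026]]]'
python3 - <<'E'
from h import *
feel(5)
E
python3 -m handwheel '[[[-0.0081,0.0043,0,0,0,-0.1,0.026]]]'
python3 - <<'E'
from h import *
feel(5)
E
```

```text
clock: 19.17
tcp_pos: [0.5051, -0.1154, 0.1595]
orientation: [2.656, 1.673, 0.007]
contact_force: [7.6, -2.6, -6.2]
grip_width: 0.0262
t 19.42 p [ 0.5028 -0.1146  0.1593] ang -115.3 r 0.0925 yaw 64.6 F [ 2.14 -0.68  1.13] Ftan(ccw+) 2.23 Frad -0.3 sd 0.67 Mz 0.01
clock: 19.5
tcp_pos: [0.4969, -0.1112, 0.1594]
orientation: [2.735, 1.54, 0.006]
contact_force: [8.7, -3.6, -3.5]
grip_width: 0.0258
t 19.75 p [ 0.4946 -0.1103  0.1591] ang -121.1 r 0.0925 yaw 58.9 F [ 1.95 -0.59  1.44] Ftan(ccw+) 1.97 Frad -0.5 sd 0.54 Mz -0.03
```

```bash
python3 -m handwheel '[[[-0.0026,0.0016,0,0,0,-0.033,0.026],[-0.0026,0.0017,0,0,0,-0.033,0.026],[-0.0025,0.0018,0,0,0,-0.033,0.026]]]'
python3 - <<'E'
from h import *
feel(5)
E
python3 -m handwheel '[[[-0.0024,0.0019,0,0,0,-0.033,0.026],[-0.0024,0.0020,0,0,0,-0.033,0.026],[-0.0023,0.0020,0,0,0,-0.033,0.026]]]'
python3 - <<'E'
from h import *
feel(5)
E
```

```text
clock: 20.0
tcp_pos: [0.4879, -0.1057, 0.1592]
orientation: [2.809, 1.402, 0.004]
contact_force: [6.3, -2.6, -0.7]
grip_width: 0.0259
t 20.25 p [ 0.4873 -0.1054  0.1591] ang -126.5 r 0.0925 yaw 53.1 F [ 4.62 -1.99  0.39] Ftan(ccw+) 4.89 Frad -1.14 sd 0.25 Mz 0.05
clock: 20.5
tcp_pos: [0.4806, -0.0999, 0.1592]
orientation: [2.876, 1.26, 0.003]
contact_force: [6.4, -4.3, -0.7]
grip_width: 0.0262
t 20.75 p [ 0.4801 -0.0995  0.1591] ang -132.2 r 0.0926 yaw 47.4 F [ 4.55 -3.04  0.4 ] Ftan(ccw+) 5.41 Frad -0.81 sd 0.4 Mz 0.01
```

```bash
python3 -m handwheel '[[[-0.0022,0.0021,0,0,0,-0.033,0.026],[-0.0022,0.0022,0,0,0,-0.033,0.026]]]'
python3 - <<'E'
from h import *
feel(6)
E
python3 -m handwheel '[[[-0.0021,0.0022,0,0,0,-0.033,0.026],[-0.0020,0.0023,0,0,0,-0.033,0.026]]]'
python3 - <<'E'
from h import *
feel(6)
E
```

```text
clock: 20.92
tcp_pos: [0.4764, -0.0959, 0.1592]
orientation: [2.916, 1.164, 0.004]
contact_force: [6.9, -4.9, -1.2]
grip_width: 0.0258
t 21.22 p [ 0.4759 -0.0955  0.1592] ang -135.9 r 0.0926 yaw 43.6 F [ 5.31 -3.74  0.01] Ftan(ccw+) 6.38 Frad -1.2 sd 0.63 Mz 0.05
clock: 21.38
tcp_pos: [0.4725, -0.0916, 0.1593]
orientation: [2.953, 1.067, 0.004]
contact_force: [7.3, -4.9, -1.8]
grip_width: 0.0262
t 21.68 p [ 0.472  -0.0912  0.1592] ang -139.5 r 0.0926 yaw 39.9 F [ 5.51 -4.32 -0.64] Ftan(ccw+) 6.87 Frad -1.38 sd 0.41 Mz 0.04
```

```bash
python3 -m handwheel '[[[-0.0012,0.0014,0,0,0,-0.02,0.026],[-0.0012,0.0014,0,0,0,-0.02,0.026],[-0.0011,0.0015,0,0,0,-0.02,0.026]]]'
python3 - <<'E'
from h import *
feel(6)
E
python3 -m handwheel '[[[-0.0011,0.0015,0,0,0,-0.02,0.026],[-0.0011,0.0015,0,0,0,-0.02,0.026],[-0.0010,0.0015,0,0,0,-0.02,0.026]]]'
python3 - <<'E'
from h import *
feel(8)
E
```

```text
clock: 21.93
tcp_pos: [0.469, -0.0874, 0.1593]
orientation: [2.983, 0.979, 0.004]
contact_force: [8.1, -6.4, -1.6]
grip_width: 0.0263
t 22.23 p [ 0.4687 -0.0871  0.1592] ang -142.6 r 0.0925 yaw 36.4 F [ 6.63 -4.91 -1.41] Ftan(ccw+) 7.92 Frad -2.3 sd 0.25 Mz -0.03
clock: 22.48
tcp_pos: [0.4659, -0.0832, 0.1593]
orientation: [3.011, 0.888, 0.005]
contact_force: [8.0, -7.4, -2.9]
grip_width: 0.026
t 22.88 p [ 0.4657 -0.0829  0.1592] ang -145.9 r 0.0925 yaw 33.0 F [ 7.04 -5.96 -2.05] Ftan(ccw+) 8.88 Frad -2.49 sd 0.38 Mz 0.02
```

The lever is held at about 8.9 N, inside 8 to 10. I confirm the hold, then release.

```bash
python3 - <<'E'
from h import *
feel(8)
E
python3 -m handwheel '[[[0,0,0,0,0,0,0.038],[0,0,0,0,0,0,0.038],[0,0,0,0,0,0,0.04],[0,0,0.02,0,0,0,0.04],[0,0,0.03,0,0,0,0.04],[0,0,0.04,0,0,0,0.04],[0,0,0.03,0,0,0,0.04],[0,0,0,0,0,0,0.04]]]'
python3 - <<'E'
from h import *
feel(2)
crop("side","s15",185,130,110,110,5)
E
```

```text
t 23.28 p [ 0.4657 -0.0829  0.1592] ang -145.9 r 0.0925 yaw 32.9 F [ 7.02 -5.79 -1.99] Ftan(ccw+) 8.73 Frad -2.57 sd 0.49 Mz -0.02
clock: 23.95
tcp_pos: [0.4661, -0.0811, 0.2841]
orientation: [3.01, 0.891, 0.01]
contact_force: [1.4, 0.5, -0.1]
grip_width: 0.04
t 24.05 p [ 0.4644 -0.0812  0.2805] ang -147.2 r 0.0927 yaw 33.0 F [-0.78 -0.13 -0.54] Ftan(ccw+) -0.31 Frad 0.73 sd 0.21 Mz 0.01
```

View pics/s15.png

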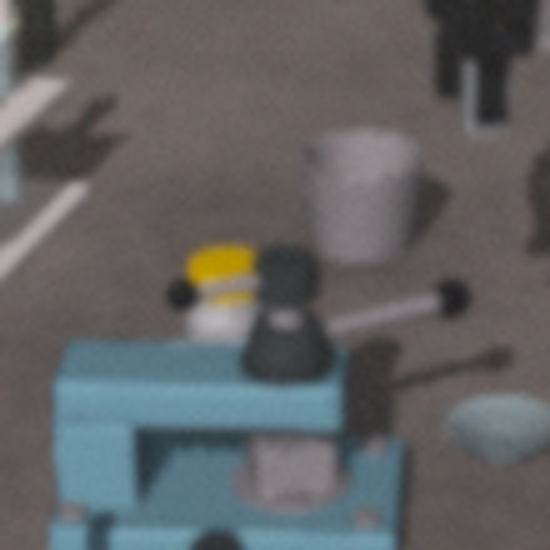

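```bash
python3 - <<'E'
from h import *
X=world("side",453/5+184.5,297/5+129.5,z=.101);q=X[:2]-A;print("lever",X,np.degrees(np.arctan2(q[1],q[0])))
X=world("side",181/5+184.5,294/5+129.5,z=.134);q=X[:2]-A;print("bar",X,np.degrees(np.arctan2(q[1],q[0])))
p,d=r.grab_frame("side")
a=cv2.imread("pics/side0.png").astype(int); b=p[:,:,::-1].astype(int)
D=np.abs(cv2.GaussianBlur(a.astype(np.float32),(0,0),1)-cv2.GaussianBlur(b.astype(np.float32),(0,0),1)).max(2)
for nm,(u,v) in dict(block=(243,221),dish=(286,215),small=(284,247),jar=(229,195)).items(): print(nm,D[v-6:v+7,u-8:u+9].mean())
print(r.hand_in())
E
```

```text
lever [ 0.47479818 -0.09768286  0.101     ] -135.34968511169313
bar [ 5.82490725e-01 -2.68256806e-04  1.34000000e-01] 37.40325115850168
block 3.8138075
dish 6.518727
small 3.5271742
jar 10.752664
the job is handed in; nothing more can be done
None
```

I re-set the stop on the middle-sized stand and handed the job in at about 24 s; no verdict came back.

- **Freeing the spindle:** I swung the lock lever back to about 0.93 rad by image. The arm's own pose gave slightly more, about 0.98 rad.
- **Winding down:** I wound the cross bar clockwise until the force rose and stopped there. The last averaged reading was 4.8 N at the ball. The 3.6 N reading just before it had not risen with its step.
- **Locking:** I swung the lever forward slowly until it held 8.7 to 8.9 N at the ball, then opened the fingers and lifted clear.

**Checks that were less clear:**
- **Peak force:** one noisy reading while tightening worked out at about 10.6 N, close to the 11 N limit. The held averages stayed inside 8 to 10 N.
- **Spring-back:** the last picture puts the lever about 8° (some 13 mm) further back than where I held it. That is more than the few mm of spring-back expected. The side camera also read the lever a few degrees further back than the arm's pose earlier. I did not test its tightness again.
- **Cross bar:** it stood within about 4° of where I left it.
- **Bystanders:** by picture comparison, the setting block and small block regions were almost unchanged. The dish region changed a little more, and the jar region most, because the bar now crosses in front of the jar. I did not compare the other bystanders.

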